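# Trip test, then hold the sprung chamber lid at the index arm

### The job

Check the sample chamber's trip: press the test button so that the upright lever drops, let the button up, and raise the lever again until it rests back against its stop. Then lift the sprung chamber lid until the lid lies in line with the index arm at its left side, and hold it still there: the program finishes with the gripper still holding the lid up. Leave the index arm and the glassware around the chamber where they are.

Things in the scene. Friction and masses are not known exactly. Their poses are not given: they have to be found in the camera images.
- chamber: White bench instrument, fixed, 200 (x) x 300 (y) x 85 mm high; origin at the centre of its underside; its own -x is the front (toward the robot), +y its left, z up. Left part: lidded chamber. Right part: control deck at z = 85 mm with button and lever. It stands turned up to about 30 degrees. A light quadrant strip with ticks stands at its left side (y = 154 to 158 mm).
- chamber_lid (a joint): Opening angle of the grey lid, rad: 0 shut, grows as the front rises, up to 1.3. The hinge line is level, along the chamber's y at the rear edge. A spring (with the weight) closes it: about 3.5 N straight up at the handle starts it, about 7 N holds it at 0.5 rad and 10 N at 0.8 rad; let go, it falls shut.
- lid_hinge (a point): Middle of the lid's hinge line: at (85, 55, 91) mm in the chamber's frame. The lid is 12 mm thick, 172 mm wide, its mid-plane passes through the hinge line and its front edge is 175 mm ahead of it.
- lid_handle (a point): Centre of the lid's steel bar handle: round bar 10 mm thick, 74 mm long along the chamber's y, on two posts with 58 mm clear between. Lid shut, it is 160 mm ahead of (-x) and 40 mm above the hinge line, 34 mm above the lid's top face. Fingers can straddle it from above, closing along the chamber's x; it turns between the pads as the lid tilts.
- index_arm (a joint): Angle of the thin black index arm, on the same hinge line and measured like the lid's, rad (0 level, grows as its tip rises); set somewhere from 0.45 to 0.85, differently each time. It is stiff and stays where set. The lid is at the mark when both angles are equal.
- index_tip (a point): Steel screw head near the tip of the index arm, 155 mm from the hinge line, at y = 161 mm in the chamber's frame (left of the lid).
- trip_lever (a joint): Angle of the weighted trip lever, rad: 0 standing up, leaning 0.2 rad back (+x) on its stop; grows as it falls toward the front; 1.05 fully dropped. It tips over dead centre at 0.2 and rests by its weight at either end; under 2 N raises it. It can stand up again only with the button released.
- lever_bar (a point): Centre of the black cross bar at the lever's end: cylinder 14 mm thick, 34 mm long along the chamber's y. The pivot is at (20, -115, 97) mm in the chamber's frame, 65 mm from the bar; standing, the bar is at (33, -115, 161) mm; dropped, at (-29, -115, 140) mm. Grip it by its ends, or push it from the front with shut fingers moving up and back along its arc (a level push jams).
- test_button (a joint): Travel of the test button, m: 0 out, 0.007 fully pressed (about 4.5 N), springs back. The lever tips over at about 4 mm.
- button_top (a point): Centre of the top face of the round black test button, 24 mm across, at (-55, -62, 99) mm in the chamber's frame, pressed straight down.
- erlenmeyer_2: Small stoppered conical flask, 51 mm wide, 94 mm high, left of the chamber; origin under its centre. Bystander.
- beaker_2: Small beaker, 51 mm wide, 58 mm high, between the chamber and the tall fixed frame of a test rig (up to 0.5 m high) that stands to the chamber's right, in the way of straight moves across; origin under its centre. Bystander.
- petri_1: Petri dish 61 mm wide, 14 mm high; origin under its centre. Bystander.
- dropper_2: Brown dropper bottle 35 mm wide, 97 mm high; origin under its centre. Bystander.
- dropper_3: Brown dropper bottle 41 mm wide, 116 mm high, right of the other; origin under its centre. Bystander.

How it is judged:
By the outcome, as a careful person would: the job done as asked, in the order asked, and still so for the second after the job is handed in, while the arm keeps its last pose, push and grip.
It also fails if it takes over 64 s, if anything falls off the work surface, if the arm or the gripper's body presses on something with over 40 N, if the wrist force passes 120 N, or if a joint passes its speed limit or range.

### The arm

A 7-joint arm with a two-finger parallel gripper is mounted at the origin on a cart in front of the work surface, level with it; the furniture and walls round the work are solid. World frame = base frame: x ahead of the robot, y to its left, z up, the work surface at z = 0. Lengths are in m, angles in rad, forces in N, time in s.
With the tool pointing down it reaches from about 0.425 to 0.95 m from the base axis. Payload 4.7 kg.
Tool frame: the origin (TCP) lies on the mounting face of the last link; the fingertips stand 173 mm ahead of it and the grasp point (between the pads) lies 155 mm ahead of it; z points along the fingers, y is the line along which they close (so a half turn about z gives the same grasp; the last joint's range is limited). The gripper opens to 85 mm and grips with 20 to 120 N. Pads are 22 mm wide; open, the fingers measure 114 mm over their backs; the gripper's body (76 mm by 85 mm) begins 54 mm behind the grasp point. The pads swing forward as they close: fully open they stand 13 mm farther back than shut.
Start: joints at [-1.316, 0.469, -0.049, 1.532, 0.024, 1.141, -0.082], TCP at [0.189, 0.648, 0.405] pointing down, gripper open.
Joint ranges: [-2.59, 2.59], [-0.33, 1.99], [-1.39, 1.29], [0.1, 2.45], [-1.04, 4.18], [0.21, 1.99], [-2.66, 2.66]. Speed limits (rad/s): [2.57, 2.57, 3.14, 3.14, 3.14, 3.14, 3.14].

### API

Orientations are given as a unit quaternion [w, x, y, z].
In Python, from workcell import bot gives the robot as it stands.
- The arm moves only by the tool play_rows, never from a script. Its argument "moves" is a list of rows, each a list of 7 numbers: the turn, a rotation vector about the tool's x, y, z in degrees, then the shift along the tool's x, y, z in cm, then the opening, from 0 (shut) to 1 (fully open). In form: [[rx, ry, rz, tx, ty, tz, fingers], ...]. A call has 1 to 20 rows; each row is the pose to reach, as a shift and turn from the pose commanded when the call began, along the tool's axes at that moment; what a row does not reach only later rows make up. A row lasts 1/12 s, in which the tool goes at most 41.7 mm and 7.16 degrees, less where a joint would pass 70% of its speed; a pose out of reach is approached as far as the arm can. A call with a gripper value outside its range is refused whole. The fingers move at their own pace and stop on an object; "squeeze" is the grip in N (left out, the last holds). Time passes only in rows, so rows that repeat a pose let the fingers close. It gives the time, the measured TCP pose, the force, the opening and the grip force at its end, in the units of the state.
- bot.get_obs(): the state, without advancing time (a new reading comes with each control period).
- bot.read_camera(name): name is "scene" or "top"; returns a dict with "img" (400x640x3 uint8, red, green, blue), "camera_matrix" (3x3 intrinsics, pixels), "rvec" (rotation vector, rad) and "tvec" (3), from world to camera coordinates, as OpenCV has them. Camera axes: x right, y down, z forward; pixel columns grow to the right and rows downward; lengths in m; the calibration is good to about 2 mm. A picture is of the moment at which its call begins. There is no depth.
- bot.hand_in(): hands the job in; it is judged then, once.
The state is a dict: "t": time; "qpos": joint angles; "joint_vel": joint speeds; "joint_efforts": joint torques, N m; "position": TCP position; "tool_rot": TCP orientation; "wrist_force": force on the tool from outside, world axes, zero at the start; "moment": the same for the moment, N m; "opening": finger opening in m; "finger_force": force on a finger pad.
Only numpy, scipy, OpenCV 4.12 (cv2) and the standard library are available. Lean on these libraries where they do the work, as an engineer would, in place of code of your own. Each camera call takes 0.05 s, during which the arm holds its last target. There are 200 camera calls.

## Working session

There is one attempt and no reset: what is moved stays moved. The work goes in short steps, Python scripts to look and compute and a tool call to move; the robot and the scene stay as the last step left them, time stands still between calls to the robot, and variables do not carry over. Pictures are saved under pics/ and viewed, at most 10 in all, crops included, and the job is handed in when it is done.

Besides the shell and the picture viewer there is one more tool, called after "Request:" by a JSON object that holds its "op" and its "data", one argument or row to a line. play_rows: Moves the arm, as the interface text tells. Its arguments: {"type":"object","properties":{"moves":{"type":"array"},"squeeze":{"type":"number"}},"required":["moves"]}

```bash
mkdir -p pics; ls
python3 - <<'E'
from workcell import bot
import cv2,json
for n in("scene","top"):
    c=bot.read_camera(n);cv2.imwrite(f"pics/{n}0.png",c["img"][:,:,::-1]);print(n,c["camera_matrix"].tolist(),c["rvec"],c["tvec"])
print(bot.get_obs())
E
```

```text
pics
scene [[383.7116969925827, 0.0, 322.3626652375801], [0.0, 383.7116969925827, 204.29304911657096], [0.0, 0.0, 1.0]] [ 2.18955576 -1.11625186  0.43722977] [-0.18180406  0.48076539  0.97945249]
top [[381.4713682212692, 0.0, 321.6322007893892], [0.0, 381.4713682212692, 195.34512294759972], [0.0, 0.0, 1.0]] [ 2.15729465 -2.20988866  0.07753713] [0.1798345  0.56174317 1.14099132]
{'t': 0.1, 'qpos': array([-1.31590069,  0.46940099, -0.04861607,  1.53357479,  0.02407115,
        1.14099432, -0.08229561]), 'joint_vel': array([-2.34633944e-03, -3.03286797e-03, -1.94927332e-03, -5.59360683e-03,
       -2.38222482e-05,  1.74833395e-03,  4.23942056e-04]), 'joint_efforts': array([ 1.16247742e-03, -5.11516285e+01, -4.65196569e-02, -2.38387871e+01,
        1.08667620e-02,  4.35272232e-03,  1.21481108e-05]), 'position': array([0.18890335, 0.64780513, 0.4037389 ]), 'tool_rot': array([-1.13775979e-04,  1.41402156e-01,  9.89951830e-01, -8.89479943e-04]), 'wrist_force': array([ 0.71827392, -0.39739304,  0.13415449]), 'moment': array([ 0.02724797, -0.00774614, -0.04055473]), 'finger_force': 0.0, 'opening': 0.08542501724900788}
```

View pics/scene0.png

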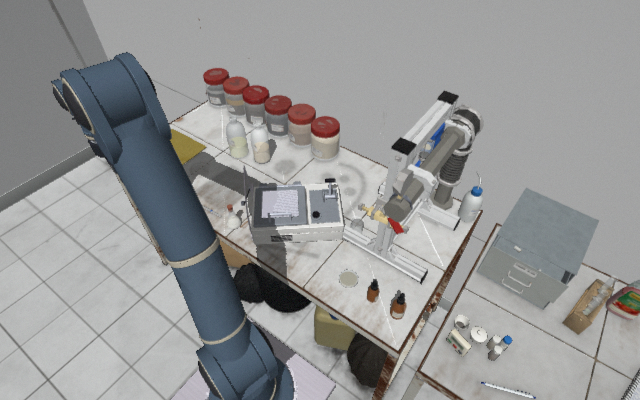

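View pics/top0.png

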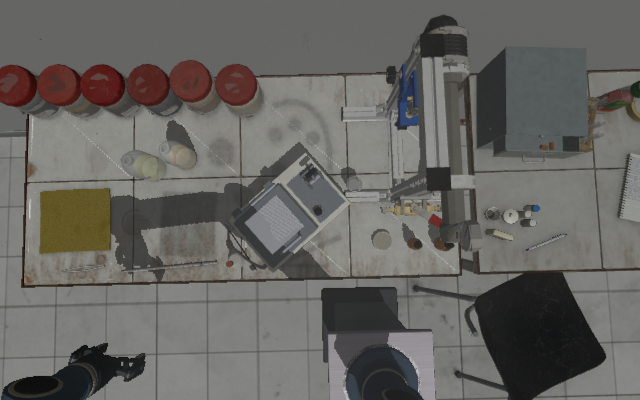

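Run:
```python
import cv2
a=cv2.imread("pics/scene0.png")[165:265,215:375];cv2.imwrite("pics/s1.png",cv2.resize(a,(800,500),interpolation=cv2.INTER_CUBIC))
a=cv2.imread("pics/top0.png")[135:275,215:365];cv2.imwrite("pics/t1.png",cv2.resize(a,(642,600),interpolation=cv2.INTER_CUBIC))
```

```text
(no output)
```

View pics/s1.png

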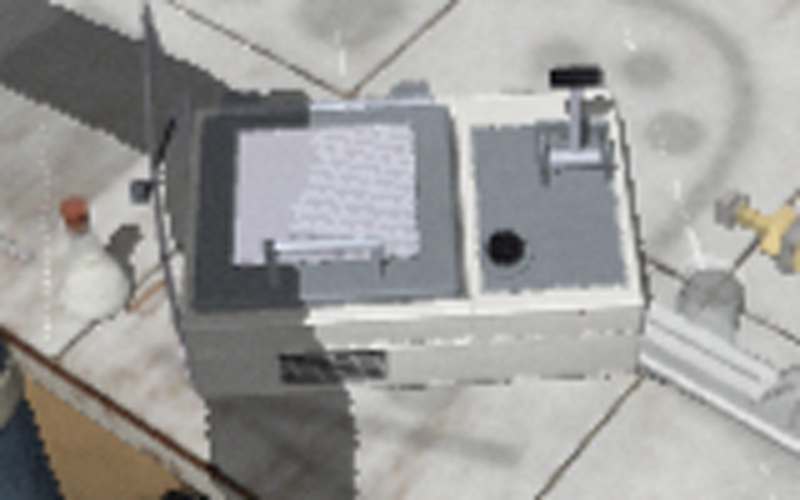

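View pics/t1.png

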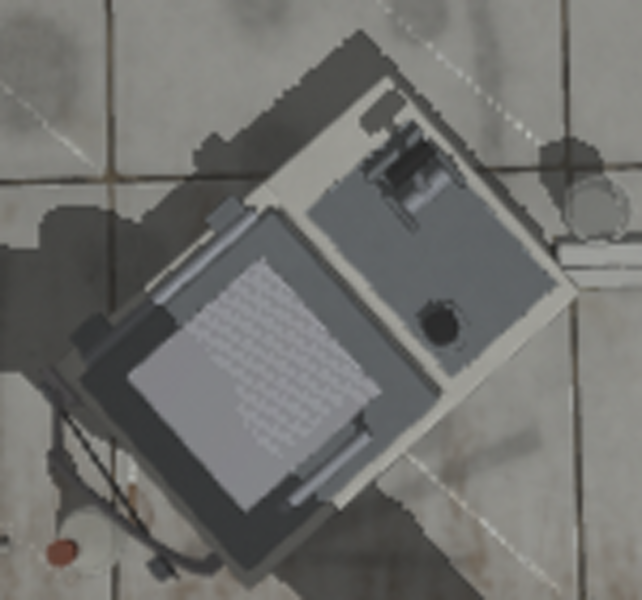

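```bash
cat > h.py <<'E'
import numpy as np,cv2
from scipy.optimize import least_squares
from scipy.spatial.transform import Rotation as R
CAM={"scene":([383.7117,322.3627,204.2930],[2.18955576,-1.11625186,0.43722977],[-0.18180406,0.48076539,0.97945249]),
"top":([381.47137,321.6322,195.34512],[2.15729465,-2.20988866,0.07753713],[0.1798345,0.56174317,1.14099132])}
def proj(n,P):
    (f,cx,cy),r,t=CAM[n]
    return cv2.projectPoints(np.atleast_2d(P).astype(float),np.array(r),np.array(t),np.array([[f,0,cx],[0,f,cy],[0,0,1.]]),None)[0][:,0]
def w(p,P):  # chamber pose (x,y,yaw), chamber mm -> world m
    return R.from_euler("z",p[2]).apply(np.atleast_2d(P)/1e3)+[p[0],p[1],0]
def tip(phi,r=155,y=161): return [85-r*np.cos(phi),y,91+r*np.sin(phi)]
E
cat > fit.py <<'E'
from h import *
S=[((505,247),(-55,-62,99)),((576,77),(33,-115,161)),((327,248),(-75,55,131)),((640,303),(-100,-150,85)),((185,320),(-100,150,85)),((140,190),0)]
T=[((440,324),(-55,-62,99)),((410,163),(33,-115,161)),((330,468),(-75,55,131)),((577,290),(-100,-150,85)),((388,78),(100,-150,85)),((250,585),(-100,150,85)),((160,567),0)]
def res(v):
    o=[]
    for n,L,s,off in(("scene",S,5,(215,165)),("top",T,4.28,(215,135))):
        P=[tip(v[3]) if q==0 else q for _,q in L]
        o.append(proj(n,w(v,P))-(np.array([a for a,_ in L])/s+off))
    return np.vstack(o).ravel()
r=least_squares(res,[.6,.2,-.4,.6],loss="soft_l1");print(r.x,r.cost);print(r.fun.reshape(-1,2).round(1).tolist())
for k,P in dict(button=(-55,-62,99),bar=(33,-115,161),bard=(-29,-115,140),handle=(-75,55,131),hinge=(85,55,91)).items():print(k,w(r.x,P).round(4))
E
python3 fit.py
```

```text
[0.51674269 0.25898661 0.70400236 0.48615473] 11.612534968272703
[[-0.5, -1.5], [-0.7, -0.7], [-1.6, -1.5], [0.6, -0.8], [-2.0, 1.1], [0.9, -0.4], [0.7, 0.7], [0.4, 0.0], [-0.9, 0.7], [2.1, 0.1], [0.0, -1.8], [-0.2, 1.5], [1.9, -1.3]]
button [[0.5149 0.1761 0.099 ]]
bar [[0.6163 0.1927 0.161 ]]
bard [[0.5691 0.1526 0.14  ]]
handle [[0.424  0.2524 0.131 ]]
hinge [[0.5459 0.3559 0.091 ]]
```

```bash
sed -i 's|(np.array(\[a for a,_ in L\])/s+off)|((np.array([a for a,_ in L])+.5)/s-.5+off)|; s/(327,248)/(327,243)/' fit.py
cat >> fit.py <<'E'
np.save("p.npy",r.x)
def edges(p,phi):
    b=lambda x,y,z:(x,y,z)
    E=[]
    for z in(0,85):
        c=[(-100,-150,z),(-100,150,z),(100,150,z),(100,-150,z)]
        E+=[(c[i],c[(i+1)%4]) for i in range(4)]
    E+=[((-75,18,131),(-75,92,131)),((33,-132,161),(33,-98,161)),((85,161,91),tip(phi)),((-90,-31,97),(-90,141,97)),((85,-31,97),(85,141,97))]
    t=np.linspace(0,2*np.pi,13)
    E+=[((-55+12*np.cos(a),-62+12*np.sin(a),99),(-55+12*np.cos(b),-62+12*np.sin(b),99)) for a,b in zip(t,t[1:])]
    return E
ims=[]
for n,s,(x0,y0),(hh,ww) in(("scene",5,(215,165),(100,160)),("top",4,(215,135),(140,150))):
    a=cv2.imread(f"pics/{n}0.png")[y0:y0+hh,x0:x0+ww];a=cv2.resize(a,None,fx=s,fy=s,interpolation=cv2.INTER_CUBIC)
    for e in edges(r.x,r.x[3]):
        q=((proj(n,w(r.x,e))-[x0,y0]+.5)*s-.5).round().astype(int);cv2.line(a,tuple(map(int,q[0])),tuple(map(int,q[1])),(0,255,0),1)
    ims.append(a)
cv2.imwrite("pics/ov_s.png",ims[0]);cv2.imwrite("pics/ov_t.png",ims[1])
E
python3 fit.py
```

```text
[0.51781033 0.26046009 0.70325838 0.48523784] 10.310463965327049
[[-0.3, -1.5], [-0.4, -0.7], [-1.3, -0.5], [0.8, -0.8], [-1.7, 1.1], [1.1, -0.3], [0.6, 0.7], [0.3, 0.0], [-1.0, 0.7], [1.9, 0.1], [-0.1, -1.8], [-0.3, 1.5], [1.7, -1.4]]
button [[0.516  0.1776 0.099 ]]
bar [[0.6174 0.1941 0.161 ]]
bard [[0.5701 0.154  0.14  ]]
handle [[0.425  0.2539 0.131 ]]
hinge [[0.5471 0.3574 0.091 ]]
```

View pics/ov_s.png

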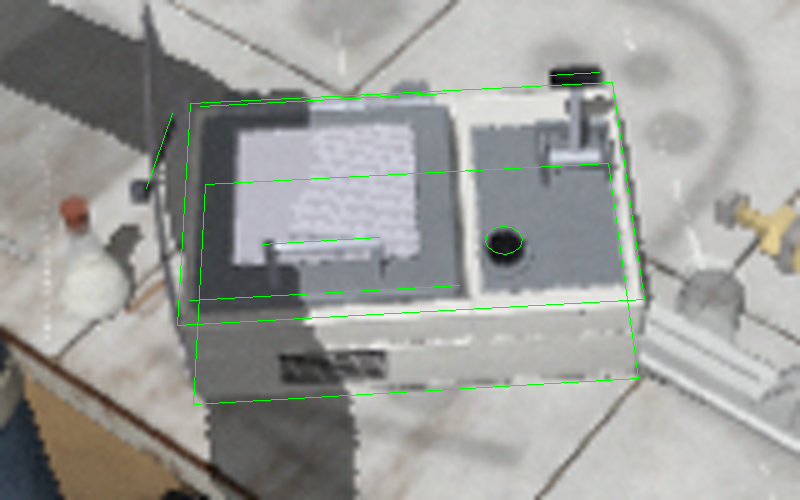

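View pics/ov_t.png

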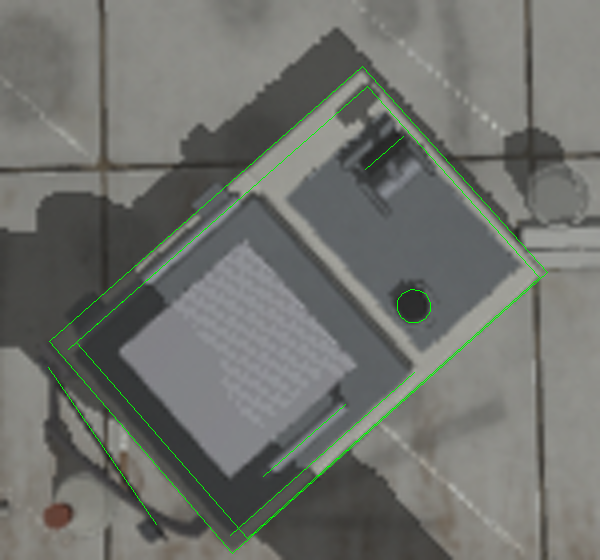

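```bash
cat > ref.py <<'E'
from h import *
from scipy.ndimage import map_coordinates
from scipy.optimize import differential_evolution
E=[((-100,-150,85),(-100,150,85)),((-100,-150,85),(100,-150,85)),((-100,-150,0),(-100,150,0)),((-100,-150,0),(-100,-150,85)),((100,-150,85),(100,-35,85)),((-75,20,136),(-75,90,136))]
ET=[E[0],E[1],E[4],((-90,-31,97),(-90,141,97)),((-90,-31,97),(85,-31,97))]
E+=[ET[3]]
t=np.linspace(0,1,60)[:,None]
G={}
for n in("scene","top"):
    g=cv2.GaussianBlur(cv2.cvtColor(cv2.imread(f"pics/{n}0.png"),cv2.COLOR_BGR2GRAY).astype(np.float32),(0,0),.7)
    G[n]=(cv2.Sobel(g,5,1,0)/8,cv2.Sobel(g,5,0,1)/8)
def sc(n,v):
    tot=0
    for a,b in (E if n=="scene" else ET):
        q=proj(n,w(v,np.array(a)+t*(np.array(b)-np.array(a))))+v[3:5]
        d=q[-1]-q[0];nn=np.array([-d[1],d[0]])/np.linalg.norm(d)
        gx,gy=[map_coordinates(G[n][i],[q[:,1],q[:,0]],order=1) for i in(0,1)]
        tot+=np.minimum(abs(gx*nn[0]+gy*nn[1]),25).mean()
    return -tot
p=np.load("p.npy")
def B(k):return [(p[0]-.012,p[0]+.012),(p[1]-.012,p[1]+.012),(p[2]-.08,p[2]+.08)]+[(-k,k)]*2
Z=lambda v:list(v[:3])
for n in("scene","top"):
    r=differential_evolution(lambda v:sc(n,Z(v)+[0,0]),B(0)[:3],seed=1);print(n,r.x.round(4),r.fun)
r=differential_evolution(lambda v:sc("scene",v[:5])+sc("top",Z(v)+[v[5],v[6]]),B(1.2)+[(-1.2,1.2)]*2,seed=1);print(r.x.round(4),r.fun)
r0=differential_evolution(lambda v:sc("scene",Z(v)+[0,0])+sc("top",Z(v)+[0,0]),B(0)[:3],seed=1);print(r0.x.round(4),r0.fun)
np.save("p2.npy",r.x)
# index screw
o=lambda u,s,off:(np.array(u)+.5)/s-.5+off
for nm,x in(("shift",r.x),("plain",list(r0.x)+[0]*4)):
  for y in(155,161,165):
    f=least_squares(lambda a:np.r_[proj("scene",w(x,tip(a[0],y=y)))[0]+x[3:5]-o((140,190),5,(215,165)),proj("top",w(x,tip(a[0],y=y)))[0]+x[5:7]-o((160,567),4.28,(215,135))],[.6]);print(nm,y,f.x,f.fun.round(2))
E
python3 ref.py
```

```text
scene [0.509  0.257  0.7499] -88.00263922581836
top [0.5214 0.2566 0.6986] -86.42514032023145
[ 0.5183  0.2535  0.7054  0.0379  1.1693 -0.9661 -0.9919] -165.07091753433644
[0.5219 0.2567 0.6939] -145.06723904747037
shift 155 [0.53920707] [ 4.63 -0.87  3.72 -4.94]
shift 161 [0.53206764] [ 2.71 -0.42  2.2  -3.27]
shift 165 [0.52693836] [ 1.44 -0.11  1.19 -2.16]
plain 155 [0.48998363] [ 4.73 -1.26  4.23 -4.87]
plain 161 [0.48195231] [ 2.83 -0.8   2.71 -3.23]
plain 165 [0.47616861] [ 1.57 -0.47  1.71 -2.14]
```

```bash
cat >> h.py <<'E'
P0=[.519,.256,.702]
def go(chamb,tipoff=173,yaw=None):
    "print tool-frame shift (cm) & rotvec (deg) from measured pose so the point tipoff mm ahead of TCP is at chamber point, tool down, tool y along chamber x"
    from workcell import bot
    o=bot.get_obs();q=o["tool_rot"];T=R.from_quat([q[1],q[2],q[3],q[0]])
    tgt=w(P0,chamb)[0]+[0,0,tipoff/1e3]
    y=P0[2] if yaw is None else yaw
    D=R.from_matrix(np.array([[-np.sin(y),np.cos(y),0],[np.cos(y),np.sin(y),0],[0,0,-1]]).T)
    print("rot",(T.inv()*D).as_rotvec(degrees=True).round(1),"shift",T.inv().apply(tgt-o["position"]).__mul__(100).round(2))
E
python3 -c "
from h import *
go((-55,-62,130)); 
from workcell import bot
print(w(P0,(-55,-62,99)))"
```

```text
rot [-0.1  0.  33.5] shift [-44.79 -36.36  10.14]
[[0.51704088 0.17314373 0.099     ]]
```

Request:
{"op": "play_rows", "data": {
  "moves": [
    [0,0,0,0,0,-10,0],
    [0,0,0,0,0,-10,0],
    [0,0,0,0,0,-10,0],
    [0,0,33.5,-44.8,-36.4,-10,0],
    [0,0,33.5,-44.8,-36.4,-10,0],
    [0,0,33.5,-44.8,-36.4,-10,0],
    [0,0,33.5,-44.8,-36.4,-10,0],
    [0,0,33.5,-44.8,-36.4,-10,0],
    [0,0,33.5,-44.8,-36.4,-10,0],
    [0,0,33.5,-44.8,-36.4,-10,0],
    [0,0,33.5,-44.8,-36.4,-10,0],
    [0,0,33.5,-44.8,-36.4,-10,0],
    [0,0,33.5,-44.8,-36.4,-10,0],
    [0,0,33.5,-44.8,-36.4,-10,0],
    [0,0,33.5,-44.8,-36.4,-10,0],
    [0,0,33.5,-44.8,-36.4,-10,0],
    [0,0,33.5,-44.8,-36.4,-10,0],
    [0,0,33.5,-44.8,-36.4,-10,0],
    [0,0,33.5,-44.8,-36.4,-10,0],
    [0,0,33.5,-44.8,-36.4,-10,0]
  ]
}}

```text
t: 1.77
position: [0.5168, 0.1738, 0.5042]
tool_rot: [-0.001, 0.42, 0.907, -0.0]
wrist_force: [-1.2, -0.1, -0.2]
opening: 0.0001
finger_force: 0.0
```

```bash
python3 -c "
from h import *
go((-55,-62,130))"
```

```text
rot [-0.  -0.1  0.1] shift [-9.000e-02 -1.000e-02  2.012e+01]
```

Over the button; I descend to 30 mm above it and look to verify.

Request:
{"op": "play_rows", "data": {
  "moves": [
    [0,0,0,0,0,20,0],
    [0,0,0,0,0,20,0],
    [0,0,0,0,0,20,0],
    [0,0,0,0,0,20,0],
    [0,0,0,0,0,20,0],
    [0,0,0,0,0,20,0],
    [0,0,0,0,0,20,0],
    [0,0,0,0,0,20,0]
  ]
}}

```text
t: 2.43
position: [0.5177, 0.1744, 0.3065]
tool_rot: [0.001, 0.42, 0.908, 0.001]
wrist_force: [-0.3, 0.0, 0.1]
opening: 0.0002
finger_force: 0.0
```

```bash
cat > look.py <<'E'
import sys
from h import *
from workcell import bot
out=sys.argv[1];ims=[]
for n,(x0,y0) in(("scene",(215,145)),("top",(225,140))):
    c=bot.read_camera(n)["img"][:,:,::-1];cv2.imwrite(f"pics/{out}_{n}.png",c)
    ims.append(cv2.resize(c[y0:y0+120,x0:x0+160],None,fx=5 if len(sys.argv)>2 else 2.5*2,fy=5,interpolation=cv2.INTER_CUBIC))
m=np.hstack(ims);cv2.imwrite(f"pics/{out}.png",cv2.resize(m,(800,300),interpolation=cv2.INTER_AREA))
o=bot.get_obs();q=o["tool_rot"];f=o["position"]+R.from_quat([q[1],q[2],q[3],q[0]]).apply([0,0,.173]);print("tip",f,"chamber",(R.from_euler("z",-P0[2]).apply(f-[P0[0],P0[1],0])*1e3).round(1),proj("scene",f),proj("top",f),o["wrist_force"])
E
python3 look.py b1
```

```text
tip [0.51879302 0.17437911 0.1343604 ] chamber [-52.9 -62.2 134.4] [[316.53828848 205.21973358]] [[318.97986882 209.56339564]] [-0.13302975 -0.02919006  0.50686129]
```

View pics/b1.png

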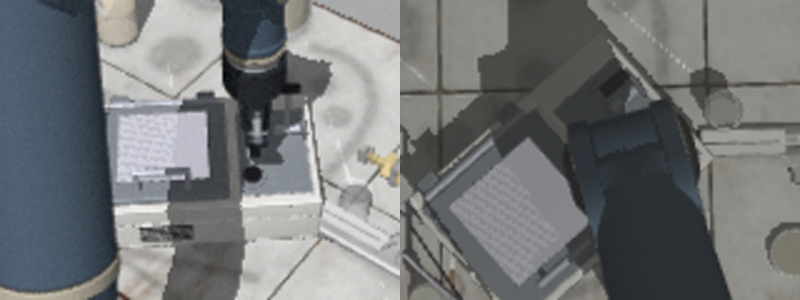

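Request:
{"op": "play_rows", "data": {
  "moves": [
    [0,0,0,0,0,2.0,0],
    [0,0,0,0,0,3.2,0],
    [0,0,0,0,0,3.5,0],
    [0,0,0,0,0,3.7,0],
    [0,0,0,0,0,3.9,0],
    [0,0,0,0,0,4.0,0],
    [0,0,0,0,0,4.1,0],
    [0,0,0,0,0,4.1,0],
    [0,0,0,0,0,4.1,0],
    [0,0,0,0,0,4.1,0]
  ]
}}

```text
t: 3.37
position: [0.5175, 0.1735, 0.2654]
tool_rot: [0.0, 0.421, 0.907, 0.001]
wrist_force: [-3.2, 1.0, 9.7]
opening: -0.0001
finger_force: 4.9
```

```bash
python3 look.py b2
```

```text
tip [0.5177254  0.1737951  0.09238558] chamber [-54.1 -61.9  92.4] [[316.53804153 214.01340772]] [[319.33105077 210.45254657]] [-2.73105278  1.05972686  9.55365543]
```

Request:
{"op": "play_rows", "data": {
  "moves": [
    [0,0,0,0,0,0,0],
    [0,0,0,0,0,0,0],
    [0,0,0,0,0,-1,0],
    [0,0,0,0,0,-3,0],
    [0,0,0,0,0,-7,0],
    [0,0,0,0,0,-10,0],
    [0,0,0,0,0,-10,0],
    [0,0,0,0,0,-10,0],
    [0,0,0,0,0,-10,0]
  ]
}}

```text
t: 4.22
position: [0.5168, 0.1729, 0.3636]
tool_rot: [-0.0, 0.421, 0.907, -0.0]
wrist_force: [0.0, 0.6, 0.4]
opening: -0.0
finger_force: 0.0
```

```bash
python3 look.py b3;python3 -c "
from h import *
go((-66,-115,200));go((-66,-115,128))"
```

```text
tip [0.5162206  0.17277463 0.18946487] chamber [-55.9 -61.8 189.5] [[316.3934139  194.07159203]] [[319.42349657 209.79143359]] [ 0.05152058 -0.89605069  0.88134191]
rot [-0.1 -0.   0. ] shift [-5.31 -1.06 -1.05]
rot [-0.1 -0.   0. ] shift [-5.32 -1.04  6.15]
```

View pics/b3.png

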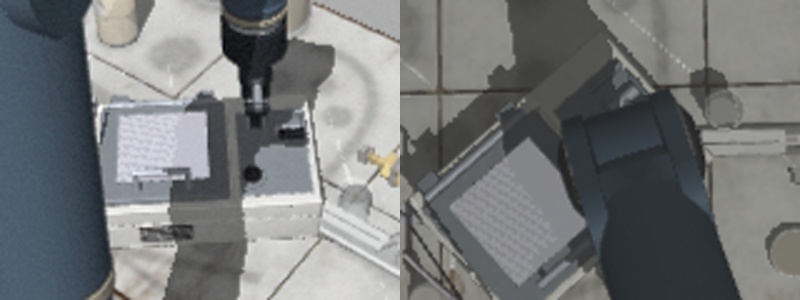

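Request:
{"op": "play_rows", "data": {
  "moves": [
    [0,0,0,-2.5,-1.0,-1,0],
    [0,0,0,-5.3,-1.0,-1,0],
    [0,0,0,-5.3,-1.0,1,0],
    [0,0,0,-5.3,-1.0,4,0],
    [0,0,0,-5.3,-1.0,6.1,0],
    [0,0,0,-5.3,-1.0,6.1,0],
    [0,0,0,-5.3,-1.0,6.1,0]
  ]
}}

```text
t: 4.9
position: [0.5432, 0.1261, 0.301]
tool_rot: [-0.001, 0.421, 0.907, -0.002]
wrist_force: [0.4, 0.1, 0.6]
opening: 0.0001
finger_force: 0.0
```

Request:
{"op": "play_rows", "data": {
  "moves": [
    [0,0,0,0,0.8,0,0],
    [0,0,0,0,1.2,0,0],
    [0,0,0,0,1.5,0,0],
    [0,0,0,0,1.8,-0.3,0],
    [0,0,0,0,2.1,-0.55,0],
    [0,0,0,0,2.4,-0.8,0],
    [0,0,0,0,2.75,-1.05,0],
    [0,0,0,0,3.1,-1.25,0],
    [0,0,0,0,3.45,-1.45,0],
    [0,0,0,0,3.8,-1.65,0],
    [0,0,0,0,4.15,-1.8,0],
    [0,0,0,0,4.15,-1.8,0],
    [0,0,0,0,4.15,-1.8,0]
  ]
}}

```text
t: 5.98
position: [0.5746, 0.1518, 0.3235]
tool_rot: [-0.002, 0.421, 0.907, -0.001]
wrist_force: [-11.9, -5.1, 20.2]
opening: -0.0002
finger_force: 9.2
```

```bash
python3 look.py b4
```

```text
tip [0.57390553 0.15163051 0.15046191] chamber [ -25.5 -115.1  150.5] [[332.31668232 194.73017902]] [[326.84760033 188.79571462]] [-11.95834663  -4.46492377  18.63128216]
```

View pics/b4.png

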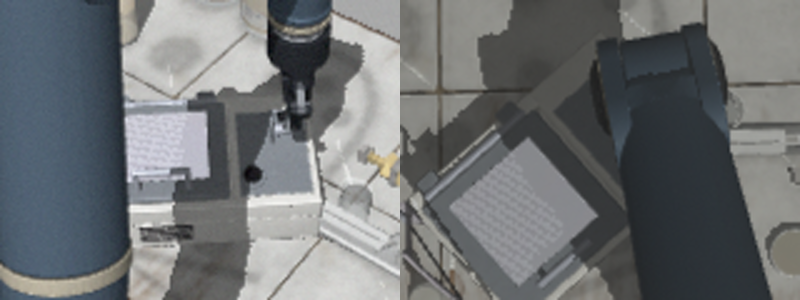

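```bash
cat > asc.py <<'E'
import sys
from h import *
g=cv2.cvtColor(cv2.imread(f"pics/{sys.argv[1]}_scene.png"),cv2.COLOR_BGR2GRAY)
for r in range(176,208):print(r,"".join(" .:-=+*#%@"[9-min(9,int(v)//26)] for v in g[r,316:350]))
E
python3 asc.py b3;python3 asc.py b4;python3 -c "
from h import *
print(proj('scene',w(P0,[(-29,-132,140),(-29,-98,140),(33,-132,161),(33,-98,161),(-2,-132,158),(-2,-98,158),(-29,-132,147)])))"
```

```text
176 ####%%%%#********************+-:::
177 ***#%%%#********************+---::
178 *+*#%%%#*******************+-----:
179 *--*%@%*******************+------:
180 +--*@@%*******************------::
181 +--+@@%*******************+-----::
182 +--+%%%***********+******+::::::::
183 +--+%%#*++++++++++++++***+::::::::
184 +--=##*+++++++++++++++**+=::::::::
185 +-==*+*++++++++++++++=**+:.:::::::
186 #++*##*+++++++++++++=.**+....:::::
187 *==+###*++++++++++++-.+*+....:::::
188 #***%%%*+++++***+++=..=+=:.::::---
189 %###%%#########*+----.-+.::::::---
190 @%%%@%#########*++++=..+.::::::---
191 @@@%###########*+++*=..+:::::-----
192 @@@%*##########*==+*=..+.::::--::-
193 %%%%*#########*====+=+.+::::::-:--
194 @%%%*######*++=====+=+.++.::::-:--
195 %%%%*####**+--=----++=.=+...:::.::
196 #########**#**#*+##%#=.-+.:.:.::::
197 #########*#@@%%%%%%%#=.:+..::::.:.
198 #########*%%@%%%%%%%%*-.+.........
199 ##########%@%%@%%%%%%+..+.........
200 ###########%%%%%%#%%#*=.+:........
201 #####################*=.++........
202 #######******########+-.=+...:....
203 ###****======********-..-+...::::.
204 ##*=
[... 899 characters left out ...]
*=+:::**=%%%@%**++******=::-
196 #####*+++...++=#%%%#**++*****=::::
197 #####*+++----==*#####*++****+:::::
198 #####*=++===++++#####*++***+=..:.:
199 #####*=**=*=====#####*++**+=...:..
200 ####*==+*=======*####*+=**+.:.:.::
201 ####*==+*========****+-.+*+::::::.
202 ####*===+============-..=***+::::.
203 ###*==================..-***+:::::
204 ###*==================:.:***+=::::
205 ##*===================-.:*=+=:::::
206 ##*===================:.:+::::::::
207 #*====================:..+::::::::
[[337.50176287 197.46854865]
 [327.0660134  198.00604152]
 [335.80393113 179.48467182]
 [325.57671562 179.9838789 ]
 [336.84982368 187.65206531]
 [326.45149788 188.17236311]
 [337.58136677 195.99233957]]
```

Request:
{"op": "play_rows", "data": {
  "moves": [
    [0,0,0,0,-0.8,-0.3,0],
    [0,0,0,0,-2.5,0,0],
    [0,0,0,0,-4.15,0.5,0],
    [0,0,0,0,-4.15,2.4,0],
    [0,0,0,0,-4.15,2.5,0],
    [0,0,0,0,-4.15,2.5,0],
    [0,0,0,0,-4.15,2.5,0],
    [0,0,0,0,-4.15,2.5,0]
  ]
}}

```text
t: 6.75
position: [0.5445, 0.1268, 0.2965]
tool_rot: [0.001, 0.42, 0.907, 0.001]
wrist_force: [-0.1, -0.3, -0.4]
opening: 0.0001
finger_force: 0.0
```

```bash
python3 look.py b5; python3 asc.py b5
```

```text
tip [0.54452688 0.12671582 0.12338922] chamber [ -64.  -115.2  123.4] [[333.23637554 209.20479842]] [[335.98784314 200.00746051]] [0.81583834 0.04175245 0.10805601]
176 :::::-*%%%%#*==-++*****+**+#%%%%#*
177 :::::-*%%%%%%%*+==*+====+*%%%%%%#*
178 :::::-*%%%%%%%%%##****#%%%%%%%%%#*
179 :::::-*%%%%%%%%%%%%%%%%%%%%%%%%%**
180 .:::::*%%%%%%%%%%%%%%%%%%%%%%%@%**
181 :::::-*%%%%%%%%%%%%%%%%%%%%%%%@%**
182 ::::-*#%%%%%%%%%%%%%%%%%%%%%%%%#**
183 -=*****%%%%%%%%%%%%%%%%%%%%%%@%#**
184 +++++++#%%%%%%%%%%%%%%%%%%%%%%%***
185 ++++++++%%%%%%%%%%%%%%%%%%%%%%#***
186 ++++++++#%%%%%%%%%%%%%%%%%%%%#****
187 +++++++++#%%%%%%%%%%%%%%%%%%#*****
188 +++++++++**#%%%%%%%%%%%%%%%#******
189 +++*+**#####%%%%%%%%%%%%%%#*******
190 ##*##########%@%%%%%%%%%%%********
191 ##############%%@%%%%%%%%%********
192 #############%%%%%%%%%%%@%********
193 #########****%%%%%%##%%%%%********
194 #######**===+%%%%%#+*#%%%#********
195 ######*=+::--%%%%%#***%%%*********
196 #######++.:=*#%%%%#++*%%#*********
197 #######++-*%%%%%@%*-=+%@#*********
198 #######++=*%%%%%@%*--=@%#********+
199 #######**=*%%%%%%%#--=%%#*****+***
200 #######+*=+#%%%%%%#--=%#**********
201 ######*+*===##%%##*--=#+*+********
202 #####*==+===*#%%*++--=#+********+*
203 #####*=======*#%###==+#%#********+
204 #####*========*%%##*++*##*******+=
205 ####*=========*%%##+++#%#******=::
206 ####*=========*%%%%###%%#*****=:::
207 ###*==========*#%@@%%%%*+****+::::
```

Request:
{"op": "play_rows", "data": {
  "moves": [
    [0,0,0,0,1.0,0.3,0],
    [0,0,0,0,1.6,0.3,0],
    [0,0,0,0,1.9,0,0],
    [0,0,0,0,2.25,-0.4,0],
    [0,0,0,0,2.6,-0.8,0],
    [0,0,0,0,3.0,-1.2,0],
    [0,0,0,0,3.4,-1.5,0],
    [0,0,0,0,3.8,-1.8,0],
    [0,0,0,0,4.25,-2.05,0],
    [0,0,0,0,4.25,-2.05,0]
  ]
}}

```text
t: 7.68
position: [0.577, 0.1545, 0.317]
tool_rot: [0.001, 0.42, 0.907, 0.001]
wrist_force: [-0.5, -1.0, 0.5]
opening: 0.0001
finger_force: 0.2
```

```bash
python3 look.py b6; python3 asc.py b6
```

```text
tip [0.57626676 0.15376397 0.14327527] chamber [ -22.3 -115.   143.3] [[332.13345604 195.54140771]] [[326.0139297  188.18807758]] [ 0.1654778  -0.76858636  0.33744626]
176 ::::--*****#%%@%%%%%%%%%#*********
177 :::-*******#%%@%%%%%%%@%#*********
178 ::-********#%%%%%####%%%#*********
179 ::*********#%%@%%#++#%@%#*********
180 ***********#%%%%%#**#%%#**********
181 +***********%%@%%#==*%%#**********
182 ************%%%@%*-=*%%#**********
183 ********+++*%%%@%+-=*@%#**********
184 ++++++++++++%%%@%*-=*@%***********
185 ++++++++++++#%%%%*-=+%%***********
186 ++++++++++**#%%##*--+#************
187 +++++++++*%%%%#+++==+*************
188 ++++++++++%%%%%%%#++*%##**********
189 +*+*****-=%%%%%###==+###**********
190 ***####+++%%%%%%%#***%%#**********
191 #######*++*###%%%%###%%**********+
192 ######*=+==++*#@@@@%%%***********-
193 ######*=+===+*+@@@@%#*+********++-
194 ######*=*===++=%@@%##*+**+****+---
195 ######*=+::::==%@@%#**++*****+::-:
196 #####*+++....-=%%%%##*+++***+=::::
197 #####*+++----=+%#%%##*++***+=:::::
198 #####*=*+==++++*#####*++***+:..::.
199 #####*=**+*=====#####*++***=:.....
200 ####*==+*=======#####*+=**+..:::::
201 ####*==+*=======*****+-.+*+:::::..
202 ###*====+============:..=***+:::..
203 ###*==================..-+**+:::::
204 ###*==================:.:***+=::::
205 ##*===================-.:+++=:::::
206 #*====================:.:+::::::::
207 *=====================:..+::::::::
```

Request:
{"op": "play_rows", "data": {
  "moves": [
    [0,0,0,0,0.4,-0.2,0],
    [0,0,0,0,0.8,-0.4,0],
    [0,0,0,0,1.2,-0.55,0],
    [0,0,0,0,1.6,-0.68,0],
    [0,0,0,0,2.0,-0.78,0],
    [0,0,0,0,2.4,-0.85,0],
    [0,0,0,0,2.8,-0.9,0],
    [0,0,0,0,3.1,-0.9,0],
    [0,0,0,0,3.4,-0.9,0],
    [0,0,0,0,3.4,-0.9,0],
    [0,0,0,0,3.4,-0.9,0]
  ]
}}

```text
t: 8.7
position: [0.6021, 0.1757, 0.325]
tool_rot: [-0.0, 0.421, 0.907, -0.0]
wrist_force: [-0.5, -0.7, 0.3]
opening: 0.0001
finger_force: 0.0
```

```bash
python3 look.py b7; python3 asc.py b7
```

```text
tip [0.60194502 0.17542434 0.15206989] chamber [  11.3 -115.1  152.1] [[331.25853838 186.2882682 ]] [[317.81171054 178.64339941]] [ 0.72081857 -0.43294418 -0.23328472]
176 ***********#%%%%*-=+%#************
177 ***********#%%##*-=+**************
178 *********###%%#**==+###***********
179 *********@%%%%%##+**###***#*******
180 *********%%%%%##*+++%%#***********
181 *********%@%%%%%%*##%%#***********
182 *********#%#*%@@%%%%%%************
183 ********+====#@@@@%%#************+
184 ++++++++=...=+%@@%#*++***********=
185 ++++++++-...+=@@@@%*++*********+=:
186 +++++++=....*=@%@%#*++********=:::
187 +++++++-....+=%%%%#*++*******=::::
188 ++++++=.....:+#%#%#*++******=:----
189 +++*+++=--===+*#*###*++****+:-----
190 *#*###+++++++=*#####*++****+:-:---
191 #####*+++++++-=#####+++****=------
192 #####*+=+==++-=####*=+=**+=:------
193 ####*=+=+====-=#****=+.**+:::--:--
194 ####*=+=*====-=+===+=+.+***+::----
195 ####*=+=+:::::--:::+==.=***+:::::-
196 ####*=+++.........:=+=.-****+:::::
197 ####*=+++---------=++=.:+====:::::
198 ###*===*+===++++*****+-.+:::::.:..
199 ###*===**=*=========*+.:+:::..:.::
200 ##*====+*===========+=..+:::::::::
201 ##*====+*============-..++..:::::.
202 ##*=====+============-..=+:::::::.
203 #*====================..-+::::::::
204 *=====================:.:+::::::::
205 *=====================-.:+::::::::
206 ======================:.:+::::::::
207 ======================:..+::::::::
```

Request:
{"op": "play_rows", "data": {
  "moves": [
    [0,0,0,0,-1.5,0,0],
    [0,0,0,0,-4.5,0,0],
    [0,0,0,0,-6,-2,0],
    [0,0,0,0,-6,-6,0],
    [0,0,0,2,-6,-9,0],
    [0,0,0,6,-7,-10,0.5],
    [0,0,0,10,-8,-10,1],
    [0,0,0,14,-8.5,-10,1],
    [0,0,0,17,-8.5,-10,1],
    [0,0,0,17,-8.5,-10,1],
    [0,0,0,17,-8.5,-10,1]
  ]
}}

```text
t: 9.72
position: [0.4262, 0.2516, 0.4254]
tool_rot: [-0.0, 0.419, 0.908, 0.0]
wrist_force: [0.2, -1.1, 0.1]
opening: 0.0728
finger_force: 0.0
```

```bash
python3 look.py b8; python3 asc.py b8 | head -9;echo; sed 's/_scene/0/;s/b0/scene/' asc.py>/dev/null; cp pics/scene0.png pics/z_scene.png; python3 asc.py z|head -9;python3 -c "
from h import *
go((-75,55,131),155)"
```

```text
tip [0.4281429  0.2494993  0.25234706] chamber [-73.6  53.7 252.3] [[277.29479238 185.65689049]] [[288.28419023 246.14961539]] [ 1.04439317 -0.73191267  0.82982342]
176 ++*+:::::------:::::::::::-----:::
177 +**+::::::-------:::::::--------::
178 ***+:::::-+++*****+:::::--------::
179 ++++::::-%%%%%%%%%#+::::--------::
180 ++++::::-%%%%%%%%%#=:::::------:::
181 ++++.::::%%%@%%%%%#=::::::----::::
182 ++++:::::++++***==--:...:::::::::.
183 +===-:.......--:  .......::::::::.
184 =............---..+=.:.........::.

176 ::::::-----------::::::::--------:
177 ::::::-------------::::----------:
178 ::::::---=+++*****+-:::----------:
179 ::::::---%%%%%%%%%%+:::-----------
180 :::::::--@%%%%%%%%#+:::-----------
181 ::::::::-%@@@@%%%%#+:::::-------::
182 :::::::::+***#**+==-::::::-----:::
183 :-:---::::...---.....:::::::::::::
184 ............:--=.:++:-::::::::::::
rot [ 0.   0.  -0.1] shift [ 0.13 -0.14 13.93]
```

View pics/b8.png

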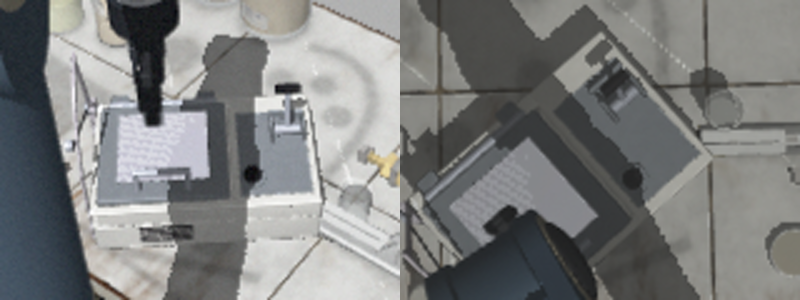

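Request:
{"op": "play_rows", "data": {
  "moves": [
    [0,0,0,0.1,-0.1,3,1],
    [0,0,0,0.1,-0.1,7,1],
    [0,0,0,0.1,-0.1,10,1],
    [0,0,0,0.1,-0.1,12,1],
    [0,0,0,0.1,-0.1,13,1],
    [0,0,0,0.1,-0.1,13.8,1],
    [0,0,0,0.1,-0.1,13.8,1],
    [0,0,0,0.1,-0.1,13.8,1]
  ],
  "squeeze": 40
}}

```text
t: 10.48
position: [0.4269, 0.2504, 0.2879]
tool_rot: [0.0, 0.421, 0.907, 0.001]
wrist_force: [0.0, 0.5, 1.2]
opening: 0.0857
finger_force: 0.0
```

Request:
{"op": "play_rows", "data": {
  "moves": [
    [0,0,0,0,0,0,0],
    [0,0,0,0,0,0,0],
    [0,0,0,0,0,0,0],
    [0,0,0,0,0,0,0],
    [0,0,0,0,0,0,0],
    [0,0,0,0,0,0,0],
    [0,0,0,0,0,0,0],
    [0,0,0,0,0,0,0],
    [0,0,0,0,0,0,0],
    [0,0,0,0,0,0,0],
    [0,0,0,0,0,0,0],
    [0,0,0,0,0,0,0]
  ],
  "squeeze": 40
}}

```text
t: 11.48
position: [0.427, 0.2516, 0.2877]
tool_rot: [0.001, 0.421, 0.907, 0.002]
wrist_force: [3.8, 3.1, -3.1]
opening: 0.0083
finger_force: 38.9
```

```bash
python3 look.py c1
```

```text
tip [0.42758525 0.25205786 0.11469887] chamber [-72.3  56.  114.7] [[280.01484345 215.80408441]] [[291.81216319 243.37486587]] [ 3.94223767  3.88416637 -1.92653432]
```

```bash
cat > asc2.py <<'E'
import sys
from h import *
f,n,r0,r1,c0,c1=sys.argv[1],sys.argv[2],*map(int,sys.argv[3:])
g=cv2.cvtColor(cv2.imread(f"pics/{f}_{n}.png"),cv2.COLOR_BGR2GRAY)
print("    ",c0)
for r in range(r0,r1):print(r,"".join(" .,:-~=+*o#%@"[12-min(12,int(v)//20)] for v in g[r,c0:c1]))
E
python3 asc2.py b8 scene 160 235 232 275; cp pics/top0.png pics/z_top.png; python3 asc2.py z top 215 278 222 275; python3 asc2.py c1 top 225 275 222 260
python3 -c "
from h import *
for ph in(.45,.5,.55,.6): print(ph,proj('scene',w(P0,[tip(ph),tip(ph,y=168)])).round(1).tolist(),proj('top',w(P0,[tip(ph),tip(ph,y=168)])).round(1).tolist())
print(proj('scene',w(P0,[85,161,91])),proj('top',w(P0,[85,161,91])))"
```

```text
232
160 ##+,,,.-::,,,,,,,,,,,:-~:::::::~+o#@%%%%%%%
161 ##+,,,,,:-:,,,,,,,,,,,:=--::::::-=o%%@%%%%%
162 ##=,,,,,,,-~-,,,,,,,,,::-~---:--~~*#%@%%%%%
163 #o~,,,,,,,,,-~:,,.,,,,,:::-======-=##%%%%%%
164 #o~,,,,,,,,,,,--:,,,,,,,,:::::::::=oo%%%%@%
165 #o-,,,,,,,,,,,,,:~,,,,,,,,,,,,,,,:=###%@%%%
166 #o-:,,,,,,,,:,,,,,-:,,,,,,,,,,,,,,-###%%%##
167 #*:::,,,,,,,::,,,,,.--:,,,,,,,,,,,-###%%%##
168 #*-::::,,,,-:-,,,,,,,-~-:,,,,,,,,,,o##%####
169 #+---:::,,,::~,,,,,,,,,-~-,,,,,,,,,~##%%###
170 #=----::::,,:+,,,,,,,,,,,-~-,,,,,,,:###%###
171 o~--:::::::,:+~,,,,,,,,,,,,-~-::,,,:#o*%###
172 *--::::---:::+=,,,,,,,,,,,,,:~~-:,,:#o=%###
173 *---:-------:++:,,,,,,,,,,,,,,,~-:::o#o%###
174 o-:-------:::=+~,,,,,,,,,,,,,,,,,=~-o%%####
175 o~--------:,,~+=:,,,,,,,,,,,,,,,,,-=o%%#oo#
176 #=--------::,~=+-::,,,,,,,,,,,,,,,,:+%%%###
177 #+---------:,~~+=::::,,,,,,,,,,,,,,:=%%%###
178 #*-:-:-----:,=-++-:-::,,,,,,,,,,,,::=#%%###
179 #o-:-:-----:.=-~+~---:::,,,,,,,,,::::+%%###
180 ##=:--::---: =-~+=---:::::,,,,,,:::,:+%%%%%
181 #o+--:::---: =--=+-------::::,,,,,,,:+%%%%%
182 ##*-::--:::: =--~+~-------::::::,:,,
[... 7967 characters left out ...]
=~=****#oo####
267 ======++====~~~=~~~**===~~~+++=+#o*###
268 =============~~~~==o*====~~=====*#+o##
269 ===========+====~~~o*============*o*o#
270 ====+==========~~~~o*=============+=*o
271 ==============~~~~~o*==============++o
272 =============~~~~~~o*===~=========+++*
273 =============~~~~~~o*=============+++*
274 =============~==~~~o*============++++=
0.45 [[245.2, 204.2], [243.0, 204.4]] [[256.3, 265.7], [254.3, 267.5]]
0.5 [[245.0, 201.9], [242.7, 202.0]] [[254.9, 265.0], [252.9, 266.7]]
0.55 [[244.7, 199.5], [242.5, 199.7]] [[253.5, 264.1], [251.5, 265.9]]
0.6 [[244.5, 197.1], [242.2, 197.2]] [[252.0, 263.2], [250.0, 265.0]]
[[250.23656757 187.50888083]] [[228.27717705 225.95137271]]
```

Request:
{"op": "play_rows", "data": {
  "moves": [
    [0,0,0,0,0.2,-0.8,0],
    [0,0,0,0,0.48,-1.58,0],
    [0,0,0,0,0.78,-2.35,0],
    [0,0,0,0,1.12,-3.1,0],
    [0,0,0,0,1.5,-3.85,0],
    [0,0,0,0,1.9,-4.55,0],
    [0,0,0,0,2.35,-5.25,0],
    [0,0,0,0,2.82,-5.91,0],
    [0,0,0,0,3.33,-6.56,0],
    [0,0,0,0,3.33,-6.56,0],
    [0,0,0,0,3.33,-6.56,0],
    [0,0,0,0,3.33,-6.56,0]
  ],
  "squeeze": 60
}}

```text
t: 12.58
position: [0.451, 0.2719, 0.3519]
tool_rot: [-0.0, 0.421, 0.907, -0.001]
wrist_force: [3.1, 1.8, -11.5]
opening: 0.0075
finger_force: 58.4
```

```bash
python3 look.py d1; python3 asc2.py d1 scene 165 225 230 300; python3 asc2.py d1 top 225 275 222 275
python3 -c "
from h import *
from workcell import bot
o=bot.get_obs();q=o['tool_rot'];g=o['position']+R.from_quat([q[1],q[2],q[3],q[0]]).apply([0,0,.155]);print('grasp z',g,'theta',np.arcsin((g[2]-.091)/.1649)-.245)
L=lambda y,s,th:(85-175*np.cos(th)+s*6*np.sin(th),y,91+175*np.sin(th)+s*6*np.cos(th))
for th in(.43,.45,.47):print(proj('scene',w(P0,[L(141,1,th),L(141,-1,th),L(-31,1,th)])).round(1).tolist(),proj('top',w(P0,[L(141,1,th),L(141,-1,th),L(-31,1,th)])).round(1).tolist())"
```

```text
tip [0.45085916 0.27178311 0.17898994] chamber [-41.8  56.1 179. ] [[278.43302941 195.04191797]] [[282.11118259 235.89099589]] [  3.40912907   1.00538996 -12.17913092]
     230
165 ####=,,,,,,,,,,,,,:~,,,,,,,,:,::o%%%%%@@%%%%%%%%%%%%@%%%%%*-----~****+
166 ##%#+:,,,,,,,,:,,,,,--::,,,,,,,:+%%%%%%%%%%%%%%%%%%%%%%%@o~----~****+*
167 ###%*:::,,,,,,::,,,,,,-~:,,,,,,,=%%%%@%@%%%%%%%%%%%%%%%%%*-----~***+*+
168 ##%#o--::,,,,-:~,,,,,,,-~-:,,,,,:#%%@%@%%%%%%%%%%%%%%%%%#=-----~*****+
169 #####+--:::,,::~,,,,,,,,:-~-,,,,,=#@%%%%%%%@%%%%%%%%%%%#+------****+**
170 #####+---:::,,:+,,,,,,,,,,,-~-:,,:=#%%%%%%%%%%%%%%%%%%o+-------****+**
171 #####*-----::,:*~,,,,,,,,,,,:-~-:::=o%%%%%@@%%%%%%%%%o=--------**+++**
172 #####*-------::+=,,,,,,,,,,,,,:~~-::-+o%%%%%%%%%%%%%#=------:::**+***+
173 ####%o--------:++:,,,,,,,,,,,,,,,~-:::~*%%%%%%%%%%%%o------::::++***+*
174 ######+------::=+~:,,,,,,,,,,,,,,,,=~--=%%%%%%%@%%%%o~:--::::,:=*o*+++
175 ####%#+-----:,,~+=::,,,,,,,,,,,,,,,:-=+*%%%%%%%%%%%%o~:::::::::-o*+++*
176 ######*------:,~=+-:::,,,,,,,,,,,,,,::-*%%%%%%%%%%%%o-::::::::-=**+**+
177 ######o------:,~~+=
[... 6147 characters left out ...]
=~=========~~~o*=+ooooooooo#####################
270 ====+=========~~~~~o*==*oooooooo#####################
271 =============~~~~~~o*==+oooooooo#####################
272 =============~~~~~~o*===+ooooooo#####################
273 ============~~~~~~~o*===+*oooooo#####################
274 =============~~~~~~o*====+*oooo*#####################
grasp z [0.45087943 0.27179757 0.19698993] theta 0.4530861849739427
[[251.0, 205.6], [251.3, 209.2], [306.9, 202.7]] [[265.6, 265.9], [267.4, 266.9], [314.7, 222.2]]
[[250.8, 204.5], [251.2, 208.1], [306.8, 201.6]] [[265.0, 265.6], [266.9, 266.6], [314.3, 221.8]]
[[250.7, 203.5], [251.1, 207.1], [306.8, 200.6]] [[264.4, 265.3], [266.4, 266.4], [313.8, 221.3]]
```

Request:
{"op": "play_rows", "data": {
  "moves": [
    [0,0,0,0,0.16,-0.19,0],
    [0,0,0,0,0.33,-0.38,0],
    [0,0,0,0,0.49,-0.56,0],
    [0,0,0,0,0.49,-0.56,0],
    [0,0,0,0,0.49,-0.56,0],
    [0,0,0,0,0.49,-0.56,0]
  ]
}}

```text
t: 13.18
position: [0.455, 0.2752, 0.3587]
tool_rot: [-0.0, 0.421, 0.907, -0.0]
wrist_force: [-0.8, -0.3, -5.1]
opening: 0.0078
finger_force: 58.5
```

```bash
python3 look.py d2
cat > meas.py <<'E'
import sys
from h import *
from workcell import bot
f=sys.argv[1]
img=cv2.imread(f"pics/{f}_scene.png");g=cv2.cvtColor(img,cv2.COLOR_BGR2GRAY).astype(int)
for r in range(194,212):print(r,g[r,238:276:1].tolist())
o=bot.get_obs();q=o['tool_rot'];gp=o['position']+R.from_quat([q[1],q[2],q[3],q[0]]).apply([0,0,.155]);print('theta',np.arcsin((gp[2]-.091)/.1649)-.245,np.arcsin((gp[2]-.0927)/.1649)-.245)
L=lambda y,s,th:(85-175*np.cos(th)+s*6*np.sin(th),y,91+175*np.sin(th)+s*6*np.cos(th))
for th in(.45,.475,.5,.525):print(th,proj('scene',w(P0,[L(141,1,th),L(141,-1,th),L(100,1,th),L(100,-1,th),tip(th),tip(th,y=165)])).round(1).tolist())
E
python3 meas.py d2
```

```text
tip [0.45486099 0.27511145 0.18555174] chamber [-36.6  56.  185.6] [[278.28209556 192.38386765]] [[280.53492672 234.45602581]] [-1.20272336 -0.20000167 -5.85774796]
194 [41, 63, 140, 172, 166, 166, 188, 192, 143, 85, 175, 206, 201, 168, 123, 149, 107, 107, 107, 106, 107, 110, 120, 161, 163, 164, 163, 166, 184, 177, 130, 161, 163, 160, 151, 151, 146, 100]
195 [45, 52, 113, 165, 162, 168, 190, 190, 112, 86, 205, 206, 199, 174, 159, 109, 108, 108, 109, 107, 107, 109, 130, 156, 163, 163, 163, 163, 173, 181, 138, 162, 162, 151, 151, 151, 147, 120]
196 [39, 53, 105, 160, 161, 176, 187, 182, 92, 114, 207, 205, 202, 197, 160, 132, 108, 106, 107, 107, 106, 111, 141, 163, 163, 160, 163, 163, 169, 184, 143, 160, 159, 150, 156, 156, 149, 147]
197 [40, 40, 74, 165, 182, 196, 204, 203, 84, 178, 207, 210, 207, 198, 163, 108, 108, 106, 107, 109, 109, 118, 151, 161, 165, 167, 163, 161, 171, 184, 152, 161, 151, 154, 159, 153, 152, 151]
198 [42, 40, 77, 173, 201, 204, 209, 208, 105, 213, 209, 210, 209, 199, 139, 111, 108, 107, 109, 107, 108, 121, 162, 158, 166, 165, 167, 161, 165, 187, 152, 157, 151, 1
[... 2159 characters left out ...]
 194, 96, 98, 86, 51, 50, 45, 75, 90, 99, 97, 101, 86, 48, 20, 18]
211 [52, 47, 47, 41, 44, 105, 201, 206, 192, 150, 205, 210, 210, 210, 223, 208, 120, 140, 102, 118, 158, 205, 196, 132, 108, 34, 19, 14, 12, 31, 84, 131, 129, 126, 95, 20, 30, 29]
theta 0.5062398421308532 0.49222509242559864
0.45 [[250.8, 204.5], [251.2, 208.1], [264.3, 203.8], [264.6, 207.4], [245.2, 204.2], [243.9, 204.3]]
0.475 [[250.7, 203.2], [251.1, 206.8], [264.2, 202.5], [264.5, 206.1], [245.1, 203.1], [243.8, 203.1]]
0.5 [[250.6, 201.8], [250.9, 205.5], [264.0, 201.1], [264.4, 204.8], [245.0, 201.9], [243.7, 202.0]]
0.525 [[250.5, 200.5], [250.8, 204.2], [263.9, 199.8], [264.2, 203.5], [244.8, 200.7], [243.6, 200.8]]
```

Request:
{"op": "play_rows", "data": {
  "moves": [
    [0,0,0,0,0.03,-0.04,0],
    [0,0,0,0,0.03,-0.04,0],
    [0,0,0,0,0.03,-0.04,0],
    [0,0,0,0,0.03,-0.04,0],
    [0,0,0,0,0.03,-0.04,0],
    [0,0,0,0,0.03,-0.04,0],
    [0,0,0,0,0.03,-0.04,0],
    [0,0,0,0,0.03,-0.04,0]
  ]
}}

```text
t: 13.95
position: [0.4552, 0.2753, 0.3588]
tool_rot: [-0.0, 0.421, 0.907, -0.0]
wrist_force: [-3.7, -1.7, -3.1]
opening: 0.0075
finger_force: 58.8
```

```bash
python3 look.py d3; python3 meas.py d3 | grep -E "^20[0-7]|theta" ; python3 asc.py d3|head -8
```

```text
tip [0.45503252 0.27525649 0.18577072] chamber [-36.4  56.  185.8] [[278.27659326 192.2832927 ]] [[280.46864497 234.39342165]] [-3.3938147  -2.24054169 -4.36118765]
200 [47, 43, 62, 136, 209, 198, 198, 201, 153, 211, 211, 212, 201, 160, 103, 111, 107, 111, 108, 109, 109, 109, 124, 125, 126, 125, 123, 111, 130, 190, 153, 81, 103, 74, 64, 68, 61, 65]
201 [43, 44, 53, 123, 197, 161, 97, 150, 138, 209, 209, 209, 206, 162, 108, 106, 105, 104, 109, 107, 107, 110, 108, 106, 108, 109, 104, 110, 120, 176, 152, 102, 107, 103, 65, 67, 64, 65]
202 [47, 39, 43, 93, 211, 192, 53, 128, 158, 212, 211, 207, 200, 120, 106, 105, 107, 109, 108, 110, 108, 112, 112, 116, 116, 122, 119, 118, 121, 115, 116, 116, 116, 112, 63, 68, 67, 68]
203 [44, 43, 37, 101, 222, 196, 70, 171, 157, 208, 210, 204, 186, 116, 120, 119, 122, 123, 121, 123, 127, 130, 132, 141, 148, 150, 151, 154, 153, 153, 152, 158, 161, 148, 74, 75, 74, 75]
204 [47, 42, 40, 69, 143, 142, 90, 203, 157, 177, 205, 196, 161, 159, 161, 161, 162, 161, 154, 150, 153, 157, 155, 158, 158, 155, 155, 154, 154, 153, 152, 153, 155, 145, 75, 73, 74, 76]
205
[... 196 characters left out ...]
 39, 47, 103, 203, 200, 201, 172, 150, 200, 207, 200, 142, 141, 129, 127, 126, 123, 119, 130, 168, 105, 103, 104, 110, 60, 60, 62, 92, 90, 87, 95, 93, 91, 81, 54, 60]
207 [49, 50, 39, 42, 87, 200, 192, 196, 192, 150, 202, 208, 202, 178, 141, 105, 99, 108, 102, 116, 145, 198, 103, 99, 102, 96, 84, 84, 85, 100, 99, 99, 101, 99, 97, 100, 98, 97]
theta 0.5080583737363356 0.4940202429047251
176 ...::::---------::::::::::-----:::
177 .::::::::---------::::::--------::
178 ...::::---+++*****+:::::---------:
179 :..:::::-%%%%%%%%%#+::::---------:
180 +..:::::-@%%%%%%%%#=::::---------:
181 +..::::::%@@%%%%%%#=::::::-----:::
182 +::::::::++++***==--::.:::::::::::
183 -:::--:::....--:  ...:.:::::::::::
```

```bash
python3 -c "
from workcell import bot
print(bot.hand_in())"
```

```text
the job is handed in; nothing more can be done
None
```

I pressed the test button so the lever dropped, released the button, and raised the lever back to its stop on the second try. The gripper now holds the lid level with the index arm, at about 0.50 rad by the arm's position and within about 0.01 rad of the index arm in the camera image, and the job is handed in; I did not check the glassware in a final picture.

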